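Park the loupe and ready the stout screwdriver

ROBOT

A 7-joint arm with a two-finger parallel gripper is mounted at the origin on the work surface. World frame = base frame: x ahead of the robot, y to its left, z up, the work surface at z = 0. Lengths are in mm, angles in rad, forces in N, time in s.
With the tool pointing down it reaches from about 350 to 900 mm from the base axis. Payload 8.1 kg.
Tool frame: the origin (TCP) lies at the very end of the fingers, on their centre line; the grasp point (between the pads) lies 19 mm behind it (ctrl.grip_point_offset is the distance from the TCP to the grasp point, in mm); z points along the fingers, y is the direction in which the jaws open and shut (so a half turn about z gives the same grasp; the last joint's range is limited). The gripper opens to 92 mm and grips with 3 to 60 N. Pads are 19 mm wide; open, the fingers measure 130 mm over their backs; the gripper's body (75 mm by 190 mm) begins 47 mm behind the grasp point.
Start: joints at [1.166, 0.434, 0.025, 1.573, -0.012, 1.134, -0.075], TCP at [185.751, -596.773, 226.742] pointing down, gripper open.
Joint ranges: [-2.62, 2.62], [-0.44, 2.09], [-1.27, 1.32], [0.08, 2.57], [-1.32, 4.46], [0.12, 2], [-2.74, 2.74]. Speed limits (rad/s): [2.22, 2.22, 3.01, 3.01, 3.14, 3.14, 3.14].

INTERFACE

Orientations are given as a unit quaternion [w, x, y, z].
In Python, from plant import monitor, cams, workorder, ctrl gives the robot as it stands.
- The arm moves only by the shell command python3 -m pendant 'ROWS' [FORCE]. ROWS is JSON, a list of rows, each a list of 7 numbers: the shift along the tool's x, y, z in cm, then the turn, a rotation vector about the tool's x, y, z in rad, then the finger opening in cm, from 0 to 9.18. In form: [[tx, ty, tz, wx, wy, wz, gripper], ...]. A call has 1 to 8 rows; each row shifts and turns the pose as measured when the row begins, along the tool's axes as they then stand; what a row does not reach is not made up. A row lasts 1/8 s, in which the tool goes at most 62.5 mm and 10.7 degrees, less where a joint would pass 70% of its speed; a pose out of reach is approached as far as the arm can. A call is refused whole if a number of a shift passes 6.25 or a number of a turn 0.188, either way. A call with a gripper value outside its range is refused whole. The fingers move at their own pace and stop on an object; FORCE is the grip in N (left out, the last holds). Time passes only in rows, so rows that do not move let the fingers close. It gives the time, the measured TCP pose, the force and the opening at its end, in the units of the state.
- monitor.state(): the state, without advancing time (a new reading comes with each control period).
- cams.capture(name): name is "scene" or "top" or "wrist"; returns (picture, depth): 480x640x3 uint8, blue, green, red; 480x640 float32, mm along the optical axis (not along the pixel's ray), 0 where there is no reading.
- cams.camera_model(name): a dict with "fovy" (degrees; the focal length in pixels is half the picture's height over the tangent of half this angle, whatever the lens; pixels are square), "cx", "cy" (the principal point, pixels), "dist_coeffs" ([k1, k2, p1, p2, k3] as OpenCV has them; the pictures are not rectified), "R" (3x3) and "t" (3): a world point X has camera coordinates R X + t. Camera axes: x right, y down, z forward; pixel columns grow to the right and rows downward; lengths in mm; the calibration is good to about 2 mm. A picture is of the moment at which its call begins: read the wrist's pose just before it. camera_model takes no time and is no camera call; for the wrist camera it gives the pose at the moment of the call.
- workorder.job_done(): hands the job in, once; it reports no verdict.
The state is a dict: "clock": time; "joint_positions": joint angles; "dq": joint speeds; "joint_efforts": joint torques, N m; "position": TCP position; "orientation": TCP orientation; "force": force on the tool from outside, world axes, zero at the start; "wrist_torque": the same for the moment, N m; "opening": finger opening in mm.
Only numpy, scipy, OpenCV 4.12 (cv2) and the standard library are available. Lean on these libraries where they do the work, as an engineer would, in place of code of your own. Each camera call takes 0.05 s, during which the arm holds its last target.

TASK

Get the work mat ready for a repair: first clear the loupe off the green mat by slipping its eye over the upright pin of the round walnut rest, so that it lies flat on the rest, and let go of it. Then draw the stout screwdriver (the one with the thickest handle) out of the stand and hold it still over the mat, blade pointing obliquely down about half-way between upright and level, the blade tip above the mat and at least 5 cm clear of it. Finish still holding the screwdriver there in the gripper; leave the slim screwdrivers and the other loose things where they are.

Things in the scene. Friction and masses are not known exactly. Their poses are not given: they have to be found in the camera images.
- mat: thin green silicone work mat fixed to the desk, 180 mm (its x) by 200 mm (its y), 3 mm thick; origin at the centre of its underside, at desk height
- loupe_center (a point): chrome loupe lying loose and flat on the mat, lens up: a square-framed lens, 32 mm long (its x), 28 mm wide (its y), 18 mm high, with parallel flat sides, and a flat arm 6 mm thick along its +x that ends in a round eye. This point is the centre of the frame, half-way up (9 mm above its underside); z is up. About 70 g (varies)
- loupe_eye (a point): centre of the loupe's round eye, 46 mm along +x from the frame's centre and 3 mm above the underside; the eye is a ring of 26 mm outside and 16 mm inside diameter, 6 mm thick, its hole running along z
- rest: loupe rest fixed to the desk: a round walnut disc 130 mm across and 12 mm thick with an upright steel pin at its centre; origin at the centre of its underside
- rest_pin (a point): foot of the pin, on the disc's upper face (12 mm above the desk); the pin is 8 mm in diameter and stands 30 mm above this point. The loupe may lie in any direction round it
- stand: black plastic screwdriver stand fixed to the desk, a block 60 mm (its x) by 164 mm (its y) by 65 mm high with three upright holes 9 mm wide and 61 mm deep in a row along its y, at y = -52, 0 and +52 mm; origin at the centre of its underside. It may stand on the left or on the right of the mat; the rest is on the other side. The three screwdrivers stand in the holes in any order
- driver_grip (a point): stout screwdriver, loose in a hole of the stand: square black handle 26 mm thick, 85 mm long, steel cap, flat sides facing along the stand's x and y (within 4 deg); its lower end rests on the stand's top, the 6 mm blade reaches 57 mm below it. Point: handle centre, 42.5 mm above its lower end; z runs from blade to cap. About 70 g. Gripped across the stand's x, its neighbours are clear
- driver_tip (a point): tip of the stout screwdriver's blade, 99.5 mm below the centre of its handle
- slim_a_grip (a point): centre of the handle of a slim screwdriver that stays in the stand: round handle 15 mm thick, 70 mm long, blade 55 mm; 35 mm above the stand's top
- slim_b_grip (a point): centre of the handle of the other slim screwdriver, like slim_a
- cube: glass paperweight cube, 50 mm, loose on the desk beyond the row of mat, stand and rest; stays where it is; origin at the centre of its underside
- jar: small closed glass jar, 44 mm across, 50 mm high, loose on the desk beyond the row of mat, stand and rest; stays where it is; origin at the centre of its underside
- puck: solid brass disc weight, 60 mm across, 20 mm high, loose on the desk beyond the mat; stays where it is; origin at the centre of its underside

How it is judged:
By the outcome, as a careful person would: the job done as asked, in the order asked, and still so for the second after the job is handed in, while the arm keeps its last pose, push and grip.
It also fails if it takes over 58 s, if anything falls off the work surface, if the arm or the gripper's body presses on something with over 40 N, if the wrist force passes 120 N, or if a joint passes its speed limit or range.

## Working session

There is one attempt and no reset: what is moved stays moved. The work goes in short steps, Python scripts to look and compute and a shell command to move; the robot and the scene stay as the last step left them, time stands still between calls to the robot, and variables do not carry over. Pictures are saved under pics/ and viewed, and the job is handed in when it is done.

```bash
ls; mkdir -p pics
python3 - <<'E'
from plant import monitor,cams
import cv2
s=monitor.state();print(s)
for n in("scene","top","wrist"):
    p,d=cams.capture(n);cv2.imwrite(f"pics/{n}0.png",p)
    import numpy as np; np.save(f"pics/{n}0.npy",d)
    print(n,cams.camera_model(n))
E
```

```text
pics
{'clock': 0.0, 'joint_positions': array([ 1.16640058,  0.43519686,  0.02496081,  1.57405964, -0.01159446,
        1.1339598 , -0.0751066 ]), 'dq': array([-0.00134517,  0.00034665,  0.00188865,  0.00051946, -0.00064662,
        0.00066524, -0.00025057]), 'joint_efforts': array([ 8.09691096e-05, -6.67850733e+01,  9.86046642e-01, -3.14458358e+01,
       -6.03293977e-02,  4.28279070e-02,  1.82366707e-04]), 'position': array([ 185.58311959, -596.31166117,  225.97552302]), 'orientation': array([-7.17825932e-04,  9.88640940e-01,  1.50294858e-01, -1.77309154e-04]), 'force': array([ 1.37946352,  0.93979629, -0.38564646]), 'wrist_torque': array([-0.02591428,  0.01409682,  0.00964909]), 'opening': 91.8917941972952}
scene {'fovy': 47.25929206982141, 'cx': 323.93792198811906, 'cy': 233.144438854202, 'dist_coeffs': array([-0.10826443,  0.        ,  0.        ,  0.        ,  0.        ]), 'R': array([[ 0.82988207,  0.55778908, -0.01292649],
       [ 0.43403196, -0.65996694, -0.61323723],
       [-0.35058809,  0.50330407, -0.78979301]]), 't': array([-517.05615454, -211.81013545, 1335.77006301])}
top {'fovy': 42.73423702750175, 'cx': 316.37590286817743, 'cy': 238.75421988678494, 'dist_coeffs': array([-0.17529038,  0.        ,  0.        ,  0.        ,  0.        ]), 'R': array([[-0.02508483, -0.9996279 ,  0.01071522],
       [-0.98871818,  0.02322487, -0.14797624],
       [ 0.14767232, -0.01430629, -0.98893287]]), 't': array([   7.70567381,  628.94269175, 1194.87479348])}
wrist {'fovy': 71.52592457064358, 'cx': 314.60649268870293, 'cy': 237.7424308443441, 'dist_coeffs': array([-0.03889974,  0.        ,  0.        ,  0.        ,  0.        ]), 'R': array([[ 2.96735198e-01, -9.54959616e-01, -5.95853010e-04],
       [-9.15922797e-01, -2.84781727e-01,  2.82815838e-01],
       [-2.70247392e-01, -8.33756581e-02, -9.59174044e-01]]), 't': array([-622.98485006,  -33.08462887,  390.70935641])}
```

View pics/scene0.png

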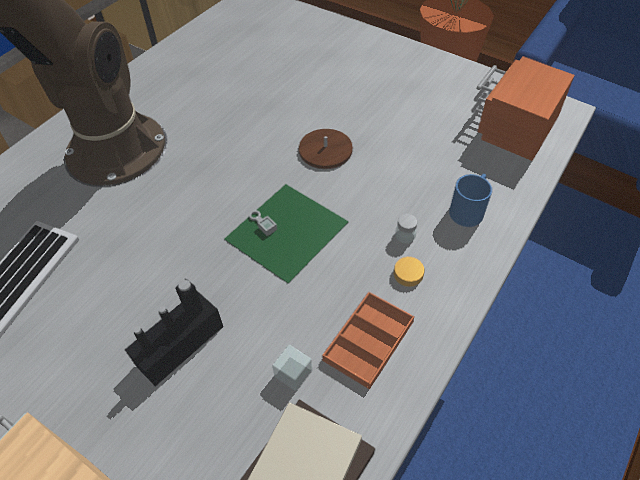

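View pics/top0.png

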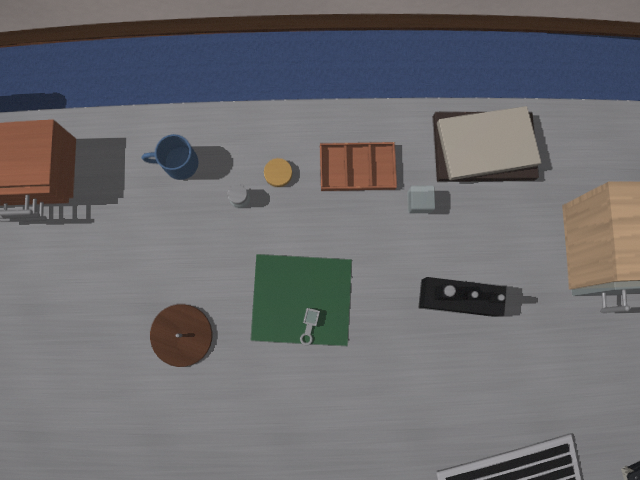

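```bash
cat > h.py <<'E'
import numpy as np,cv2
from scipy.spatial.transform import Rotation as Ro
from plant import monitor,cams
def K(m):
    f=240/np.tan(np.radians(m["fovy"]/2));return np.array([[f,0,m["cx"]],[0,f,m["cy"]],[0,0,1.]])
def ray(m,uv):
    n=cv2.undistortPoints(np.array(uv,float).reshape(-1,1,2),K(m),np.array(m["dist_coeffs"])).reshape(-1,2)
    d=np.c_[n,np.ones(len(n))]; R=np.array(m["R"]); return -R.T@m["t"],d@R
def atz(m,uv,z):
    c,d=ray(m,uv); return np.array([c+dd*(z-c[2])/dd[2] for dd in d])
def proj(m,X):
    r,_=cv2.Rodrigues(np.array(m["R"]));p,_=cv2.projectPoints(np.array(X,float).reshape(-1,1,3),r,np.array(m["t"],float),K(m),np.array(m["dist_coeffs"]));return p.reshape(-1,2)
def pose():
    s=monitor.state();q=s["orientation"];return np.array(s["position"]),Ro.from_quat([q[1],q[2],q[3],q[0]]),s
def delta(p,zdir,ydir):
    """cm shift & rotvec in tool axes to reach TCP p with tool z=zdir, y=ydir(either sign, nearest)"""
    P,R,s=pose();best=None
    for sg in(1,-1):
        z=np.array(zdir,float);z/=np.linalg.norm(z);y=sg*np.array(ydir,float);y-=z*(y@z);y/=np.linalg.norm(y)
        T=Ro.from_matrix(np.c_[np.cross(y,z),y,z]);w=(R.inv()*T).as_rotvec()
        if best is None or np.linalg.norm(w)<np.linalg.norm(best):best=w
    return R.inv().apply(np.array(p)-P)/10,best
def crop(img,x0,y0,x1,y1,k,fn):
    cv2.imwrite(fn,cv2.resize(img[y0:y1,x0:x1],None,fx=k,fy=k,interpolation=cv2.INTER_CUBIC))
E
python3 - <<'E'
from h import *
t=cv2.imread("pics/top0.png");s=cv2.imread("pics/scene0.png")
a=cv2.resize(t[250:350,245:355],None,fx=5,fy=5,interpolation=3)
cv2.imwrite("pics/c1.png",a)
crop(t,410,265,540,325,6,"pics/c2.png")
crop(t,140,295,220,375,6,"pics/c3.png")
crop(s,115,270,235,390,5,"pics/c4.png")
crop(s,220,120,360,290,3,"pics/c5.png")
E
```

```text
(no output)
```

View pics/c1.png

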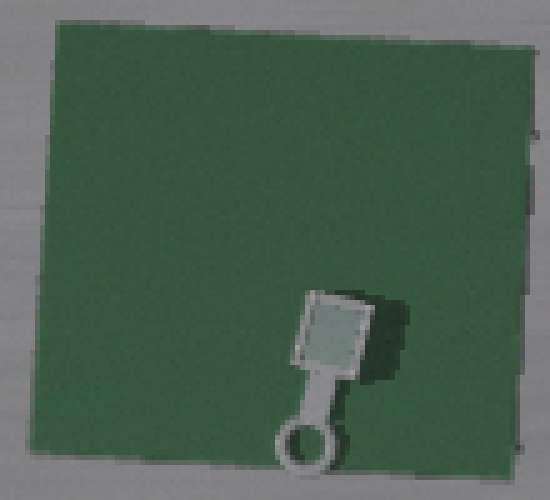

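View pics/c2.png

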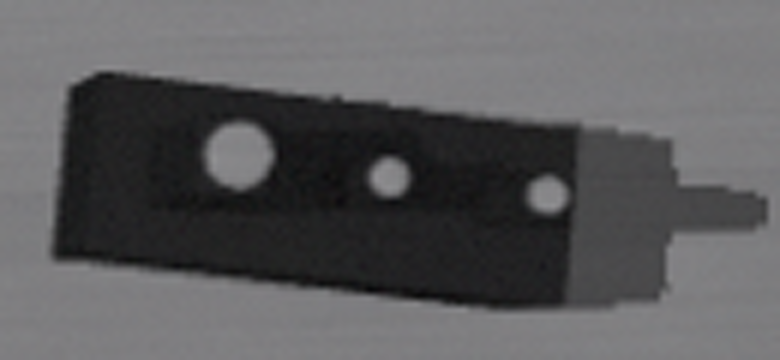

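View pics/c3.png

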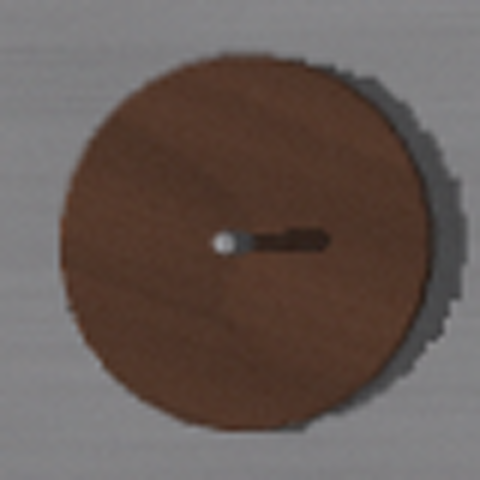

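View pics/c4.png

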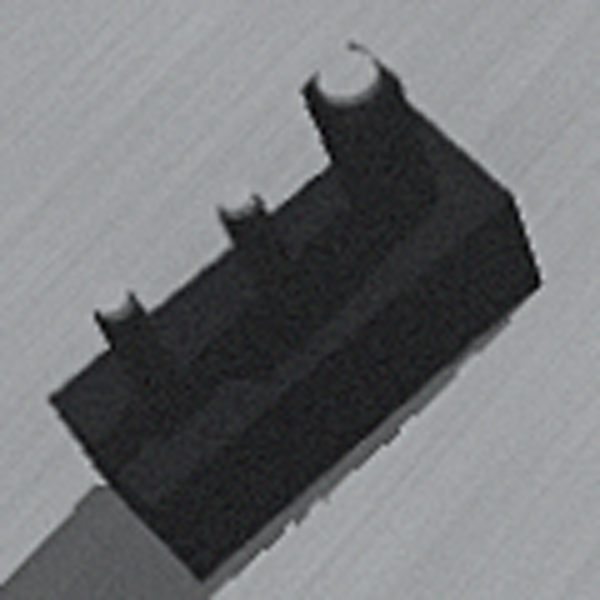

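```bash
cat > m.py <<'E'
from h import *
m=cams.camera_model("top");ms=cams.camera_model("scene")
def u(x0,y0,k,pts): return [[x0+(x+.5)/k-.5,y0+(y+.5)/k-.5] for x,y in pts]
c=lambda z,*p:np.round(atz(m,u(245,250,5,p),z),1)
mat=c(3,(57,20),(535,46),(512,479),(30,453));print("mat",mat.tolist(),mat.mean(0))
fr=c(21,(313,292),(374,307),(354,378),(295,363));print("frame",fr.mean(0),fr.tolist(), [np.linalg.norm(fr[i]-fr[i-1]) for i in range(4)])
e=c(9,(307,445))[0];print("eye",e,np.linalg.norm((e-fr.mean(0))[:2]))
d=(e-fr.mean(0))[:2];print("dir",np.degrees(np.arctan2(d[1],d[0])))
print("pin",atz(m,u(140,295,6,[(225,243)]),42), "disc",atz(m,u(140,295,6,[(246,242)]),12))
for z in(150,155):print("stout",z,atz(m,u(410,265,6,[(239,155)]),z),"slims",atz(m,u(410,265,6,[(389,177),(547,195)]),z-15))
print(atz(ms,u(115,270,5,[(348,74)]),150))
D=np.load("pics/top0.npy");print(D[291-5:291+5:4,450-5:456:2])
E
python3 m.py
```

```text
mat [[607.1, 118.7, 3.0], [591.4, -80.7, 3.0], [412.4, -65.6, 3.0], [427.7, 132.4, 3.0]] [509.65  26.2    3.  ]
frame [473.025   6.175  21.   ] [[490.7, 14.3, 21.0], [484.0, -10.4, 21.0], [455.4, -1.5, 21.0], [462.0, 22.3, 21.0]] [np.float64(29.794126938039305), np.float64(25.592577048824136), np.float64(29.952796196682563), np.float64(24.698178070456944)]
eye [428.6  18.3   9. ] 46.04993213892933
dir 164.7339688545424
pin [[440.76530021 276.80766178  42.        ]] disc [[440.89915548 275.98423094  12.        ]]
stout 150 [[ 510.98445755 -250.09113947  150.        ]] slims [[ 503.42632947 -301.2850015   135.        ]
 [ 496.02318872 -352.25418181  135.        ]]
stout 155 [[ 510.69372363 -248.93396132  155.        ]] slims [[ 503.17258246 -299.91844823  140.        ]
 [ 495.80192196 -350.66400829  140.        ]]
[[ 513.46623357 -252.54712194  150.        ]]
[[1133.6476 1129.456  1129.3247 1128.1322 1126.0331 1133.7025]
 [1128.219  1123.9232 1128.0732    0.     1128.6593 1135.3174]
 [1130.7864 1126.6804 1128.0824 1126.4207 1128.3057 1211.5249]]
```

View pics/c5.png

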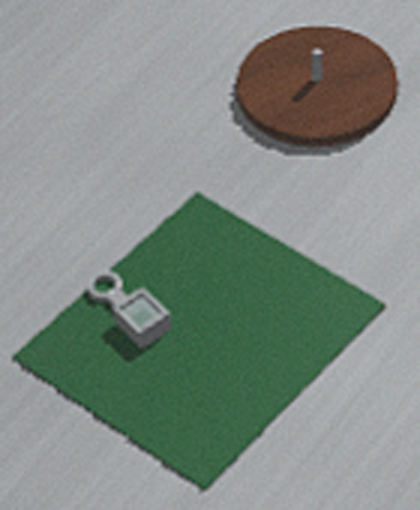

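View pics/wrist0.png

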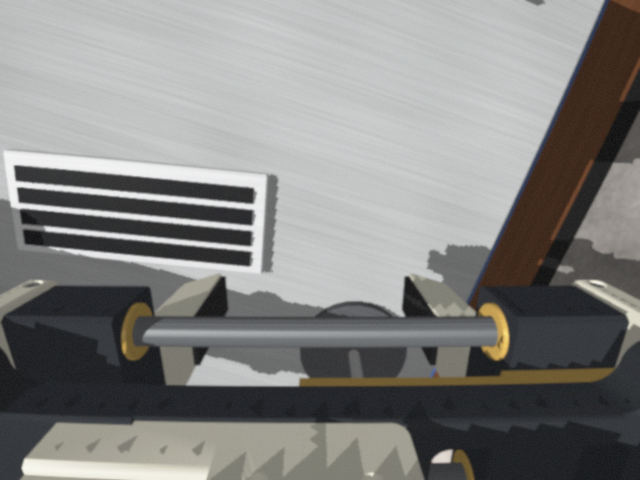

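```bash
python3 -m pendant '[[0,0,0,0,0,0.185,9.18],[0,0,0,0,0,0.185,9.18],[0,0,0,0,0,0.185,9.18]]'
cat > go.py <<'E'
import sys;from h import *
x,y,z,a=map(float,sys.argv[1:5]);r=np.radians(a)
d,w=delta([x,y,z],[0,0,-1],[np.cos(r),np.sin(r),0])
P,R,s=pose();print("P",P.round(1),"F",s["force"].round(1),"open",round(s["opening"],1),"t",s["clock"],"q",s["joint_positions"].round(2))
print("d cm",d.round(2),"w",w.round(3))
E
python3 go.py 473 6 160 74.7
```

```text
clock: 0.52
position: [185.1, -595.8, 225.0]
orientation: [-0.002, 0.991, -0.132, -0.001]
force: [0.2, 0.4, 0.5]
opening: 91.7
P [ 185.1 -595.8  225. ] F [0.2 0.4 0.5] open 91.7 t 0.525 q [ 1.08  0.44  0.15  1.58 -0.07  1.13 -0.59]
d cm [ 12.07 -65.59   6.67] w [-0.003  0.002  0.003]
```

```bash
python3 -m pendant '[[1,-5.9,0,0,0,0,9.18],[1,-5.9,0,0,0,0,9.18],[1,-5.9,0,0,0,0,9.18],[1,-5.9,0,0,0,0,9.18],[1,-5.9,0,0,0,0,9.18],[1,-5.9,0,0,0,0,9.18],[1,-5.9,0,0,0,0,9.18],[1,-5.9,0,0,0,0,9.18]]'; python3 go.py 473 6 160 74.7
```

```text
clock: 1.52
position: [390.6, -152.4, 224.2]
orientation: [-0.001, 0.991, -0.137, -0.001]
force: [1.9, -0.9, 1.5]
opening: 92.1
P [ 390.6 -152.4  224.2] F [ 1.9 -0.9  1.5] open 92.1 t 1.525 q [ 0.39  0.11 -0.15  2.03  0.02  1.   -1.62]
d cm [  3.64 -17.48   6.43] w [-0.001  0.002 -0.008]
```

```bash
python3 -m pendant '[[1.2,-5.8,2.1,0,0,0,9.18],[1.2,-5.8,2.1,0,0,0,9.18],[1.2,-5.8,2.1,0,0,0,9.18],[0,0,0,0,0,0,6]]'; python3 go.py 473 6 160 74.7
python3 - <<'E'
from h import *
import pickle
m=cams.camera_model("wrist");p,d=cams.capture("wrist");pickle.dump(m,open("pics/w1.pkl","wb"));cv2.imwrite("pics/w1.png",p)
for z,X in((21,[473,6.2]),(9,[428.6,18.3])):print(proj(m,[X+[z]]))
E
```

```text
clock: 2.02
position: [473.4, 9.9, 162.4]
orientation: [-0.002, 0.991, -0.134, 0.001]
force: [-0.8, -0.3, -0.6]
opening: 85.8
P [473.4   9.9 162.4] F [-0.8 -0.3 -0.6] open 85.8 t 2.025 q [ 0.1   0.28 -0.28  2.    0.1   0.87 -2.07]
d cm [0.06 0.38 0.24] w [-0.003 -0.001 -0.002]
[[321.54112757 226.21836466]]
[[321.21495296 267.86563892]]
```

View pics/w1.png

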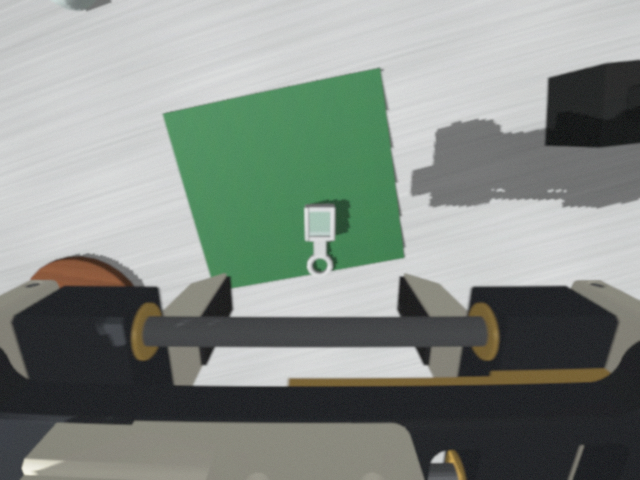

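```bash
python3 -m pendant '[[0.1,0.4,3.5,0,0,0,6],[0,0,4,0,0,0,6],[0,0,4,0,0,0,6],[0,0,2,0,0,0,6],[0,0,0,0,0,0,6]]'; python3 go.py 474 6.3 6 74.7
```

```text
clock: 2.7
position: [473.3, -3.7, 26.4]
orientation: [0.001, 0.99, -0.139, 0.003]
force: [0.2, -0.3, 1.5]
opening: 60.4
P [473.3  -3.7  26.4] F [ 0.2 -0.3  1.5] open 60.4 t 2.7 q [ 0.06  0.49 -0.22  2.13  0.2   0.54 -2.16]
d cm [-0.22 -0.99  2.04] w [ 0.001 -0.006 -0.013]
```

```bash
python3 -m pendant '[[-0.2,-1,0,0,0,-0.01,6],[0,0,0,0,0,0,6],[0,0,0,0,0,0,6]]'; python3 go.py 474 6.3 6 74.7
```

```text
clock: 3.08
position: [475.8, 6.2, 29.1]
orientation: [0.001, 0.991, -0.135, 0.005]
force: [-0.8, -0.7, 0.4]
opening: 60.2
P [475.8   6.2  29.1] F [-0.8 -0.7  0.4] open 60.2 t 3.075 q [ 0.04  0.48 -0.22  2.13  0.2   0.54 -2.17]
d cm [-0.2   0.04  2.31] w [ 0.    -0.009 -0.004]
```

```bash
python3 -m pendant '[[-0.1,0,1.2,0,-0.005,0,6],[0,0,0.9,0,0,0,6],[0,0,0,0,0,0,6]]'; python3 go.py 474 6.3 6 74.7
```

```text
clock: 3.45
position: [475.2, 6.3, 7.1]
orientation: [0.0, 0.991, -0.135, 0.003]
force: [-0.4, 0.4, -0.9]
opening: 60.2
P [475.2   6.3   7.1] F [-0.4  0.4 -0.9] open 60.2 t 3.45 q [ 0.03  0.52 -0.2   2.14  0.22  0.49 -2.19]
d cm [-0.12  0.03  0.11] w [ 0.    -0.005 -0.004]
```

Close with moderate force, then look.

```bash
python3 -m pendant '[[0,0,0.1,0,0,0,2],[0,0,0,0,0,0,2],[0,0,0,0,0,0,2],[0,0,0,0,0,0,2],[0,0,0,0,0,0,2],[0,0,0,0,0,0,2]]' 20; python3 go.py 474 6.3 6 74.7
```

```text
clock: 4.2
position: [475.2, 6.2, 6.1]
orientation: [0.0, 0.991, -0.135, 0.002]
force: [-0.2, 0.7, -1.2]
opening: 27.7
P [475.2   6.2   6.1] F [-0.2  0.7 -1.2] open 27.7 t 4.2 q [ 0.03  0.53 -0.2   2.14  0.22  0.49 -2.19]
d cm [-0.12  0.03  0.01] w [ 0.    -0.005 -0.004]
```

```bash
python3 -m pendant '[[0,0,-3,0,0,0,2],[0,0,-3,0,0,0,2],[0,0,-2,0,0,0,2],[0,0,0,0,0,0,2],[0,0,0,0,0,0,2]]'; python3 go.py 474 6.3 6 74.7;python3 - <<'E'
from h import *
import pickle
P,R,_=pose();m=cams.camera_model("wrist");p,d=cams.capture("wrist");pickle.dump((m,P,R.as_quat()),open("pics/w2.pkl","wb"));cv2.imwrite("pics/w2.png",p)
p,d=cams.capture("top");crop(p,260,260,400,380,5,"pics/t2.png");cv2.imwrite("pics/t2f.png",p)
E
```

```text
clock: 4.82
position: [473.9, 6.2, 87.3]
orientation: [0.001, 0.991, -0.135, 0.002]
force: [-0.2, 0.4, -1.2]
opening: 27.5
P [473.9   6.2  87.3] F [-0.2  0.4 -1.2] open 27.5 t 4.825 q [ 0.08  0.39 -0.26  2.08  0.16  0.69 -2.13]
d cm [-0.02 -0.02  8.13] w [ 0.001 -0.003 -0.004]
```

View pics/w2.png

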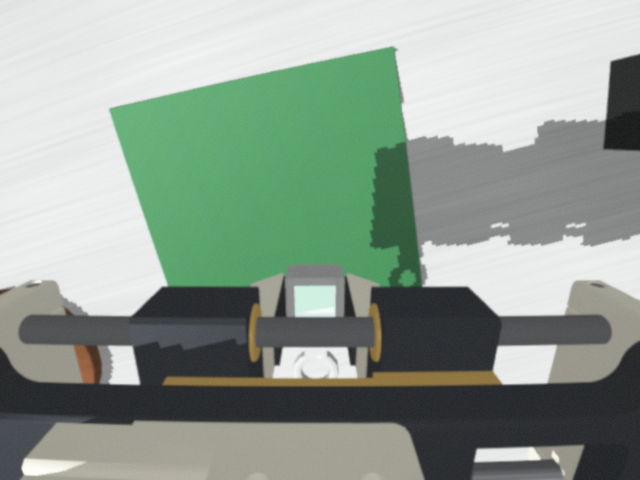

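View pics/t2.png

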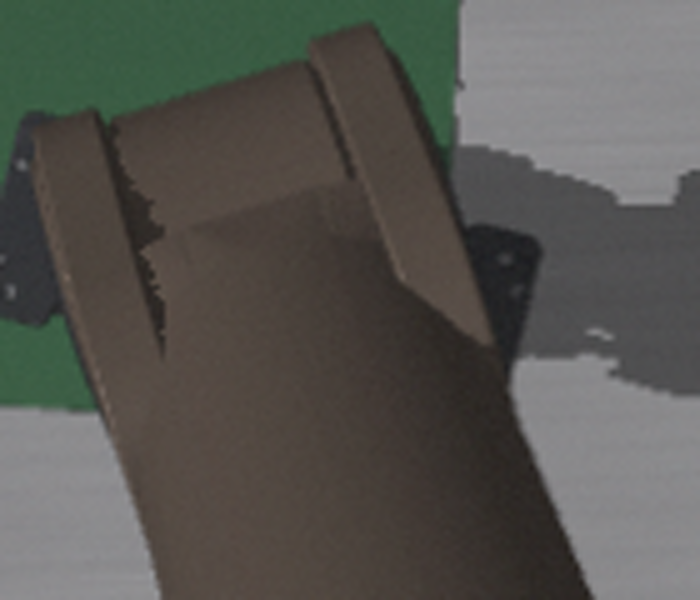

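Run:
```python
from h import *
import pickle
p=cv2.imread("pics/w2.png");crop(p,240,255,400,395,5,"pics/w2c.png")
m,P,q=pickle.load(open("pics/w2.pkl","rb"));R=Ro.from_quat(q)
print(proj(m,R.apply(np.array([[0,0,-9+0],[46,0,-3],[-46,0,-3]]))+P), "tool x",R.apply([1,0,0]))
```

```text
[[319.46598914 302.85129925]
 [319.64940717 208.79355363]
 [318.97596589 372.60760616]] tool x [ 0.96351097 -0.26764835  0.00331198]
```

View pics/w2c.png

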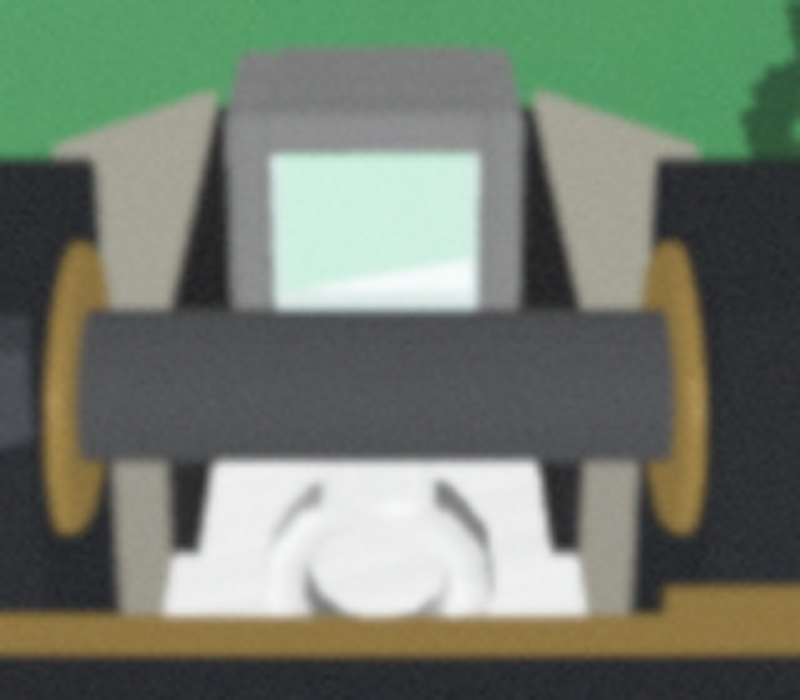

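Run:
```python
from h import *
ms=cams.camera_model("scene");f=lambda x,y:[220+(x+.5)/3-.5,120+(y+.5)/3-.5]
print("cam",-ms["R"].T@ms["t"])
print("eye",atz(ms,[f(105,285)],9),"frame",atz(ms,[f(143,309)],21),"pintop",atz(ms,[f(317,51)],42),"disc foot",atz(ms,[f(317,80)],12))
p=cv2.imread("pics/scene0.png");crop(p,240,195,290,245,12,"pics/s0l.png");crop(p,290,120,360,175,10,"pics/s0r.png")
p,d=cams.capture("scene");crop(p,220,130,340,240,6,"pics/s2.png")
```

```text
cam [ 989.33307059 -523.6779249   918.40827962]
eye [[432.13777359  15.48620748   9.        ]] frame [[475.63008022   5.82581155  21.        ]] pintop [[442.79025716 275.04514228  42.        ]] disc foot [[443.08461932 274.0136489   12.        ]]
```

View pics/s0l.png

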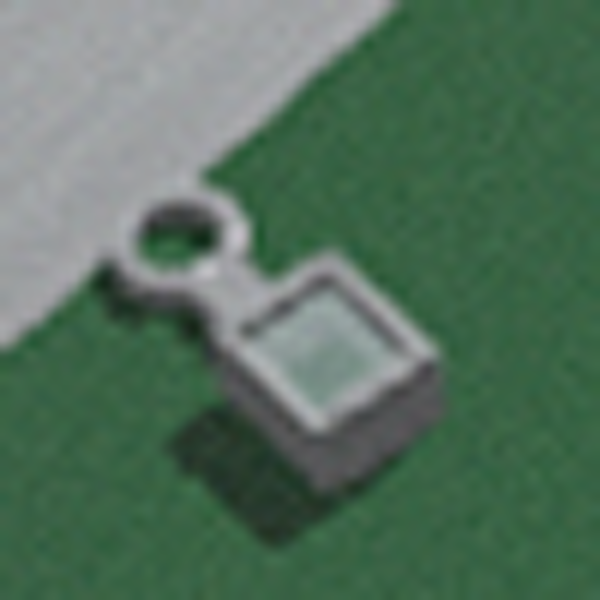

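View pics/s0r.png

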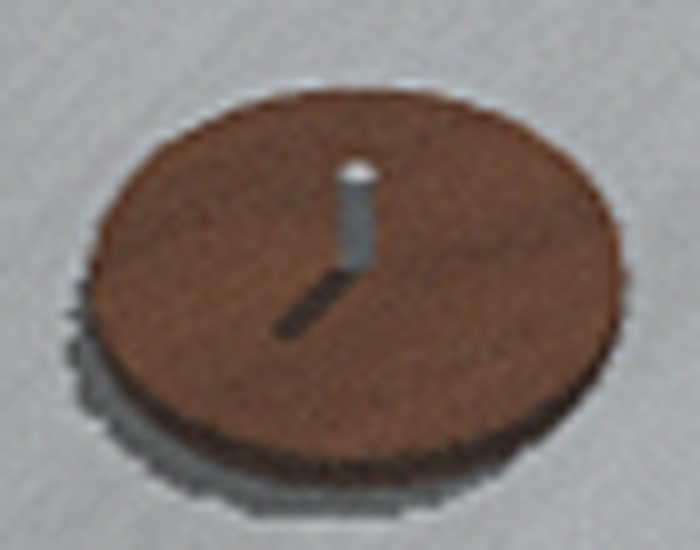

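View pics/s2.png

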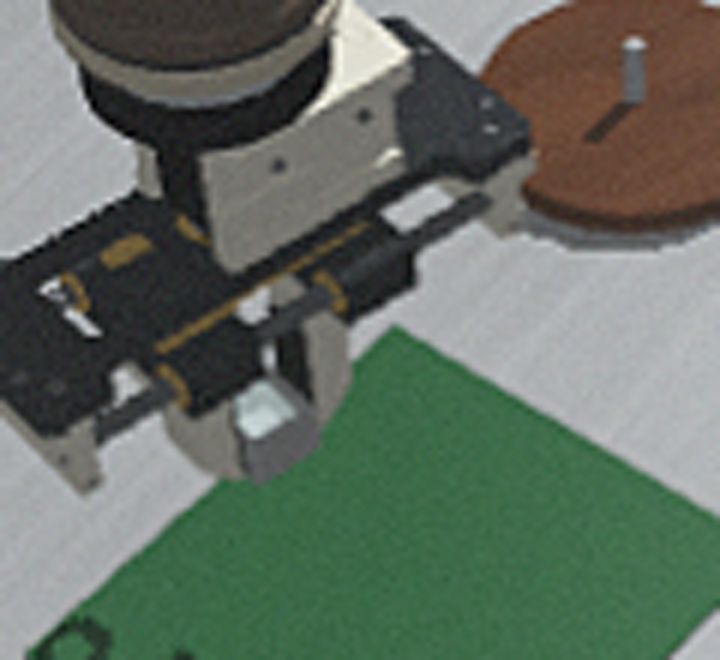

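```bash
python3 -m pendant '[[0,0,0,0,0,-0.13,2],[0,0,0,0,0,-0.13,2],[0,0,0,0,0,0,2]]'; python3 go.py 488 276 65 89.4
```

```text
clock: 5.35
position: [472.5, 6.4, 85.0]
orientation: [0.001, 1.0, -0.002, -0.001]
force: [0.6, -1.0, -0.3]
opening: 27.8
P [472.5   6.4  85. ] F [ 0.6 -1.  -0.3] open 27.8 t 5.35 q [ 0.13  0.4  -0.33  2.08  0.2   0.7  -1.9 ]
d cm [  1.44 -26.97   1.95] w [0.002 0.002 0.006]
```

```bash
python3 -m pendant '[[0.2,-3.5,0,0,0,0,2],[0.2,-4.5,0,0,0,0,2],[0.2,-4.5,0,0,0,0,2],[0.2,-4.5,0,0,0,0,2],[0.2,-4.5,0,0,0,0,2],[0.2,-3,0,0,0,0,2],[0,0,0,0,0,0,2],[0,0,0,0,0,0,2]]'; python3 go.py 488 276 65 89.4
```

```text
clock: 6.35
position: [487.1, 256.9, 80.3]
orientation: [0.002, 1.0, -0.017, -0.004]
force: [-0.5, 0.2, -0.1]
opening: 27.9
P [487.1 256.9  80.3] F [-0.5  0.2 -0.1] open 27.9 t 6.35 q [-0.35  0.51 -0.32  1.89  0.22  0.78 -2.39]
d cm [ 0.03 -1.92  1.52] w [ 0.004  0.007 -0.024]
```

```bash
python3 -m pendant '[[0,-1,0.7,0.004,0.007,-0.024,2],[0,-0.9,0.7,0,0,0,2],[0,0,0,0,0,0,2],[0,0,0,0,0,0,2]]'; python3 go.py 488 276 65 89.4
cat > look.py <<'E'
import sys,pickle;from h import *
t=sys.argv[1]
P,R,_=pose();m=cams.camera_model("wrist");p,d=cams.capture("wrist");pickle.dump((m,P,R.as_quat()),open(f"pics/{t}.pkl","wb"))
w=cv2.resize(p[255:395,240:400],None,fx=3,fy=3,interpolation=3);
p,d=cams.capture("scene");s=cv2.resize(p[90:190,270:390],None,fx=5,fy=5,interpolation=3)
cv2.imwrite(f"pics/{t}w.png",w);cv2.imwrite(f"pics/{t}s.png",s)
E
python3 look.py a1
```

```text
clock: 6.85
position: [487.7, 274.2, 64.6]
orientation: [0.001, 1.0, -0.007, -0.0]
force: [-0.3, -0.5, -0.8]
opening: 27.6
P [487.7 274.2  64.6] F [-0.3 -0.5 -0.8] open 27.6 t 6.85 q [-0.38  0.54 -0.32  1.88  0.24  0.75 -2.42]
d cm [ 0.03 -0.18 -0.04] w [ 0.001  0.001 -0.003]
```

View pics/a1w.png

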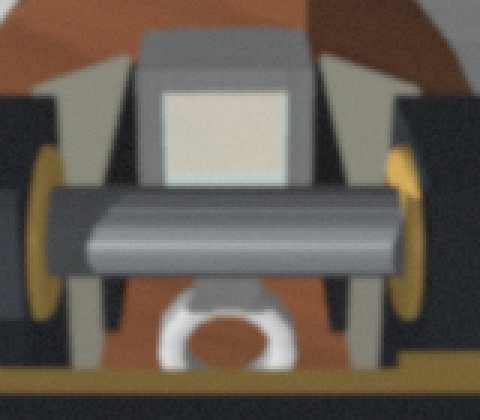

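View pics/a1s.png

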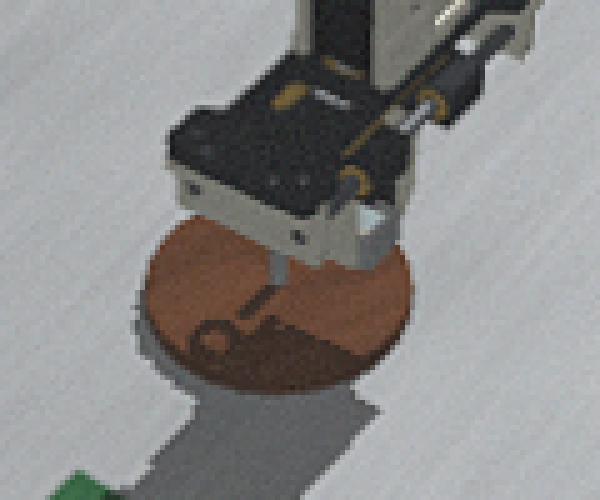

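```bash
cat > sh.py <<'E'
import sys,pickle;from h import *
ms=cams.camera_model("scene");f=lambda x,y:[270+(x+.5)/5-.5,90+(y+.5)/5-.5]
foot,tip,eye=atz(ms,[f(278,281),f(243,315),f(212,343)],12)
L=(tip-foot)/30;print("foot",foot,"L",L)
h=52.5;print("eye by shadow",eye-h*L, "h that'd align", np.linalg.norm(eye-foot)/np.linalg.norm(L))
m,P,q=pickle.load(open("pics/a1.pkl","rb"));R=Ro.from_quat(q)
print("wristcam",-m["R"].T@m["t"])
for X in ([442.5,276.3,42],[442.5,276.3,12],R.apply([-45.5,0,-3])+P):
  u=proj(m,[X])[0];print(X,u,(u-[240,255])*3)
print(atz(m,[[240+228/3,255+340/3]],R.apply([-45.5,0,-3])[2]+P[2]))
E
python3 sh.py
```

```text
foot [441.78528853 275.37981006  12.        ] L [-0.02884026 -0.94970108  0.        ]
eye by shadow [440.87099948 273.20790967  12.        ] h that'd align 54.82129644775155
wristcam [565.64763082 275.5817434  222.17007116]
[442.5, 276.3, 42] [315.64021332 344.98948756] [226.92063997 269.96846267]
[442.5, 276.3, 12] [315.43495899 320.1563683 ] [226.30487696 195.46910489]
[442.18763617 274.86808615  67.62580486] [318.46022585 372.65310662] [235.38067755 352.95931986]
[[445.06419202 276.19315193  67.62580486]]
```

```bash
python3 -m pendant '[[0.05,-0.18,0.5,0,0,0,2],[0,0,0.5,0,0,0,2],[0,0,0,0,0,0,2],[0,0,0,0,0,0,2]]'; python3 go.py 488 276 53 89.4; python3 look.py a2
python3 - <<'E'
import cv2
p=cv2.imread("pics/a2s.png");cv2.imwrite("pics/a2c.png",cv2.resize(p[200:400,120:420],None,fx=2.5,fy=2.5,interpolation=3))
E
```

```text
clock: 7.45
position: [488.5, 275.8, 54.2]
orientation: [0.001, 1.0, -0.007, -0.0]
force: [1.3, -0.6, -0.6]
opening: 27.9
P [488.5 275.8  54.2] F [ 1.3 -0.6 -0.6] open 27.9 t 7.45 q [-0.38  0.56 -0.31  1.89  0.25  0.73 -2.42]
d cm [-0.05 -0.02  0.12] w [ 0.001  0.    -0.004]
```

View pics/a2c.png

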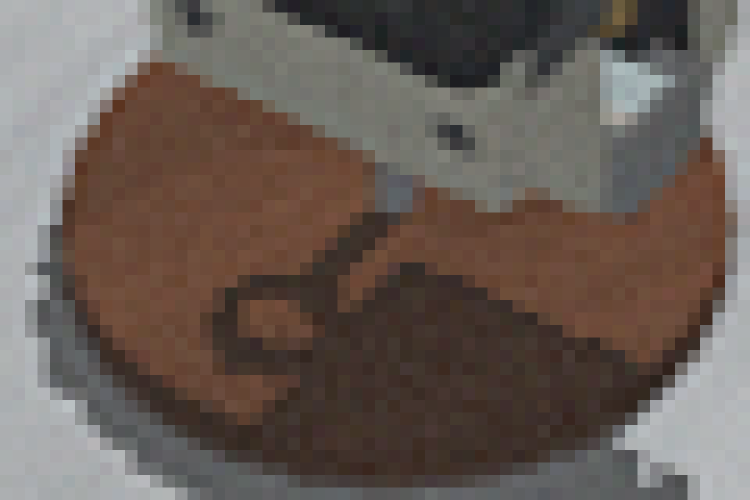

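View pics/a2w.png

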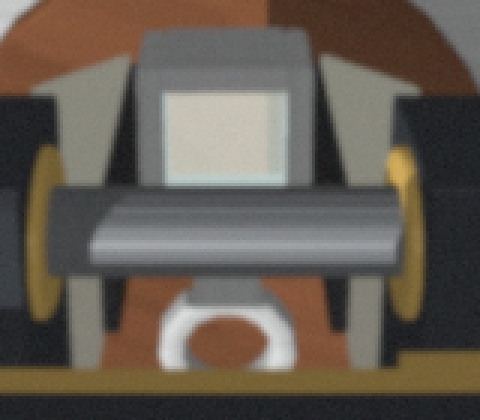

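Run:
```python
from h import *
ms=cams.camera_model("scene");f=lambda x,y:[270+(x+.5)/5-.5,90+(y+.5)/5-.5]
foot,tip,eye=atz(ms,[f(278,281),f(243,315),f(230,328.5)],12)
L=(tip-foot)/30
print(eye,foot,tip);
for h in (40,42,44): print(h,(eye-h*L-foot)[:2])
```

```text
[440.93318879 235.98615715  12.        ] [441.78528853 275.37981006  12.        ] [440.92008071 246.88877752  12.        ]
40 [ 0.30151068 -1.40560953]
42 [0.3591912  0.49379264]
44 [0.41687173 2.39319481]
```

```bash
python3 -m pendant '[[0,0,0.6,0,0,0,2],[0,0,0.6,0,0,0,2],[0,0,0.3,0,0,0,2],[0,0,0,0,0,0,2]]'; python3 go.py 488 276 16 89.4; python3 look.py a3
```

```text
clock: 8.05
position: [488.4, 275.7, 38.1]
orientation: [0.001, 1.0, -0.007, -0.0]
force: [0.7, 0.4, -0.9]
opening: 27.8
P [488.4 275.7  38.1] F [ 0.7  0.4 -0.9] open 27.8 t 8.05 q [-0.39  0.58 -0.31  1.9   0.26  0.7  -2.44]
d cm [-0.04 -0.03  2.21] w [ 0.001  0.    -0.004]
```

View pics/a3w.png

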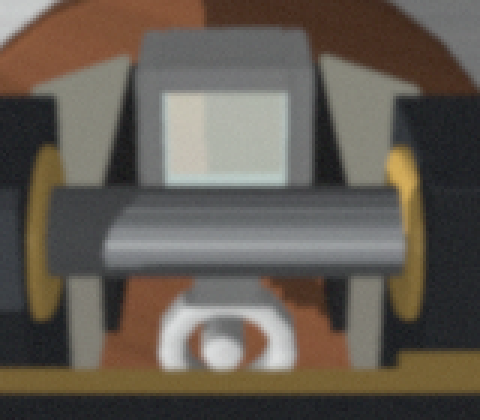

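View pics/a3s.png

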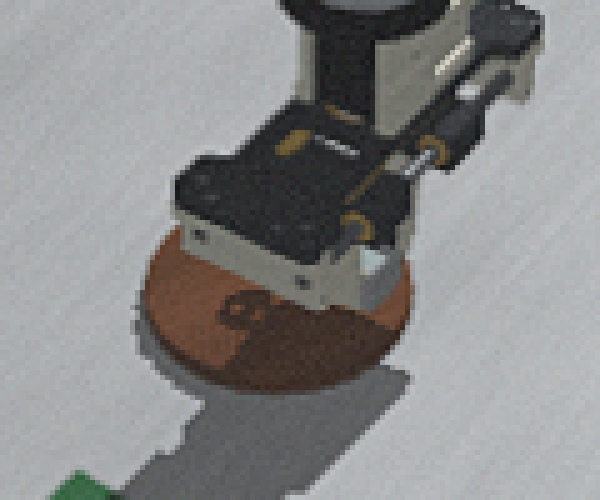

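```bash
python3 -m pendant '[[0,0,0.6,0,0,0,2],[0,0,0.6,0,0,0,2],[0,0,0.4,0,0,0,2],[0,0,0.3,0,0,0,2],[0,0,0,0,0,0,2]]'; python3 go.py 488 276 15 89.4
```

```text
clock: 8.78
position: [488.7, 275.8, 18.1]
orientation: [0.0, 1.0, -0.007, 0.0]
force: [-0.1, 0.8, -1.4]
opening: 27.5
P [488.7 275.8  18.1] F [-0.1  0.8 -1.4] open 27.5 t 8.775 q [-0.4   0.61 -0.29  1.91  0.28  0.66 -2.45]
d cm [-0.07 -0.02  0.31] w [ 0.001 -0.    -0.004]
```

```bash
python3 -m pendant '[[0,0,0.15,0,0,0,2],[0,0,0.1,0,0,0,2],[0,0,0,0,0,0,2]]'; python3 go.py 488 276 15 89.4
```

```text
clock: 9.15
position: [488.9, 276.0, 15.7]
orientation: [0.0, 1.0, -0.007, 0.0]
force: [0.1, 0.6, -1.7]
opening: 28.1
P [488.9 276.   15.7] F [ 0.1  0.6 -1.7] open 28.1 t 9.15 q [-0.4   0.61 -0.29  1.91  0.28  0.65 -2.45]
d cm [-0.09 -0.    0.07] w [ 0.001 -0.001 -0.004]
```

```bash
python3 -m pendant '[[0,0,0.07,0,0,0,2],[0,0,0,0,0,0,3.2],[0,0,0,0,0,0,5],[0,0,0,0,0,0,6],[0,0,0,0,0,0,6]]'; python3 go.py 488 276 15 89.4;python3 -m pendant '[[0,0,-1.5,0,0,0,6],[0,0,-3,0,0,0,6],[0,0,-5,0,0,0,6],[0,0,-5,0,0,0,6],[0,0,-4,0,0,0,6],[0,0,0,0,0,0,6]]'; python3 go.py 511 -251 230 -8.4; python3 look.py a4
```

```text
clock: 9.78
position: [489.2, 276.2, 15.3]
orientation: [0.0, 1.0, -0.007, 0.001]
force: [0.1, 0.3, -0.0]
opening: 56.9
P [489.2 276.2  15.3] F [ 0.1  0.3 -0. ] open 56.9 t 9.775 q [-0.4   0.61 -0.29  1.91  0.28  0.65 -2.45]
d cm [-0.12  0.02  0.03] w [ 0.    -0.001 -0.004]
clock: 10.52
position: [488.5, 276.8, 211.4]
orientation: [-0.001, 1.0, -0.007, 0.002]
force: [0.2, -0.2, -0.5]
opening: 60.0
P [488.5 276.8 211.4] F [ 0.2 -0.2 -0.5] open 60.0 t 10.525 q [-0.34  0.37 -0.37  1.73  0.15  1.06 -2.34]
d cm [ 2.95 52.75 -1.93] w [ 1.000e-03 -4.000e-03 -1.437e+00]
```

View pics/a4w.png

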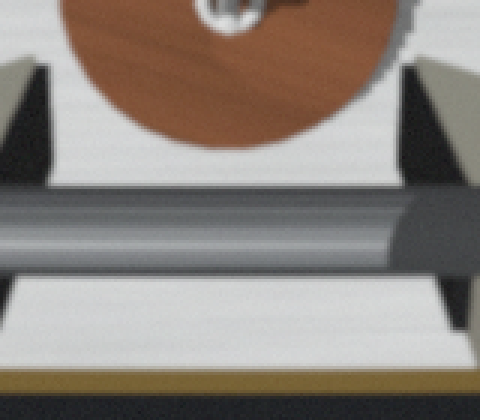

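View pics/a4s.png

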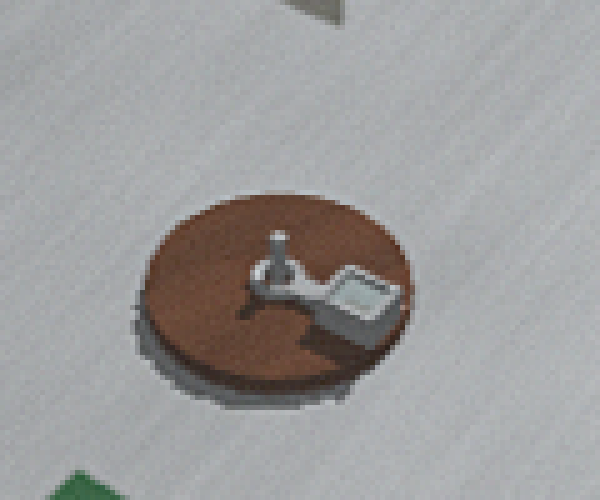

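```bash
python3 -m pendant '[[0,0,0,0,0,-0.18,6],[0,0,0,0,0,-0.18,6],[0,0,0,0,0,-0.18,6],[0,0,0,0,0,-0.18,6],[0,0,0,0,0,-0.18,6],[0,0,0,0,0,-0.18,6],[0,0,0,0,0,-0.18,6],[0,0,-2,0,0,-0.17,6]]'; python3 go.py 511 -251 230 -8.4
python3 - <<'E'
from h import *
for n,u in(("top",(449.5,290.6)),("scene",(184.4,284.5))):
    m=cams.camera_model(n);D=np.load(f"pics/{n}0.npy");x,y=int(round(u[0])),int(round(u[1]));w=D[y-2:y+3,x-2:x+3];d=np.median(w[w>0])
    c,r=ray(m,[u]);print(n,d,c+r[0]*d)
E
```

```text
clock: 11.62
position: [480.0, 270.3, 216.1]
orientation: [-0.002, 0.744, 0.669, -0.013]
force: [-0.7, 0.3, -0.4]
opening: 60.1
P [480.  270.3 216.1] F [-0.7  0.3 -0.4] open 60.1 t 11.625 q [-0.1   0.43 -0.7   1.7   0.3   1.14 -1.  ]
d cm [-51.53   8.58  -0.75] w [-0.02   0.016  0.041]
top 1126.1497 [ 510.67615007 -250.37639768  149.37295593]
scene 910.93335 [ 513.42450618 -252.2426325   149.25613682]
```

```bash
python3 -m pendant '[[-5,0.8,-0.2,-0.02,0.016,0.04,6],[-6,1,-0.2,0,0,0,6],[-6,1,-0.2,0,0,0,6],[-6,1,-0.2,0,0,0,6],[-6,1,0,0,0,0,6],[-6,1,0,0,0,0,6],[-6,1,0,0,0,0,6],[-4,0.5,0,0,0,0,6]]';python3 go.py 512 -251.3 230 -8.4
```

```text
clock: 12.62
position: [484.5, -194.8, 215.1]
orientation: [-0.007, 0.754, 0.657, -0.004]
force: [-1.3, 0.2, 0.4]
opening: 60.1
P [ 484.5 -194.8  215.1] F [-1.3  0.2  0.4] open 60.1 t 12.625 q [ 0.71  0.35 -0.56  1.79  0.21  1.08 -0.06]
d cm [-5.22  3.46 -1.56] w [-0.016 -0.002  0.01 ]
```

```bash
python3 -m pendant '[[-2.6,1.7,-0.8,-0.016,-0.002,0.01,6],[-2.6,1.7,-0.8,0,0,0,6],[0,0,0,0,0,0,6],[0,0,0,0,0,0,6]]';python3 go.py 512 -251.3 230 -8.4
python3 - <<'E'
from h import *
import pickle
P,R,_=pose();m=cams.camera_model("wrist");p,d=cams.capture("wrist");cv2.imwrite("pics/d1.png",p);pickle.dump((m,P,R.as_quat()),open("pics/d1.pkl","wb"))
print(proj(m,[[512,-251.3,150],[504,-300.6,135]]))
E
```

```text
clock: 13.12
position: [506.6, -256.0, 224.8]
orientation: [-0.005, 0.759, 0.651, -0.003]
force: [0.2, 0.2, 0.3]
opening: 60.1
P [ 506.6 -256.   224.8] F [0.2 0.2 0.3] open 60.1 t 13.125 q [ 0.76  0.41 -0.53  1.67  0.22  1.13  0.01]
d cm [ 0.55  0.46 -0.52] w [-0.011 -0.003 -0.006]
[[320.44133893 244.02261599]
 [319.55963239 296.86057713]]
```

View pics/d1.png

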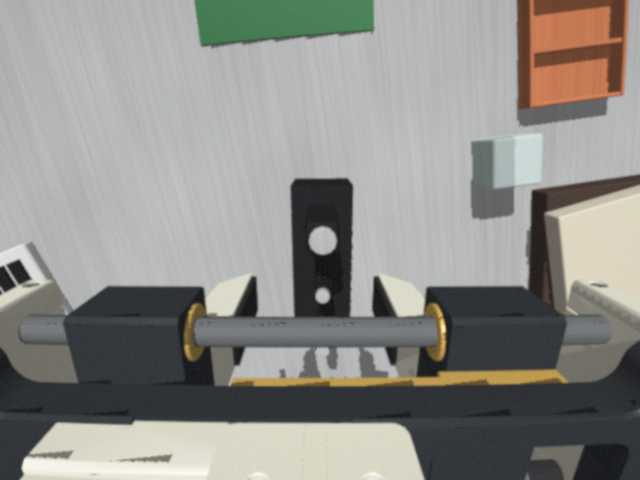

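```bash
python3 -m pendant '[[0.45,0.6,2,-0.011,-0.003,-0.006,6],[0,0,2,0,0,0,6],[0,0,1.5,0,0,0,6],[0,0,0,0,0,0,6],[0,0,0,0,0,0,6]]';python3 go.py 513 -252 165 -8.4
python3 - <<'E'
from h import *
import pickle
P,R,_=pose();m=cams.camera_model("wrist");p,d=cams.capture("wrist");crop(p,200,180,440,390,3,"pics/d2.png")
print(proj(m,[[513,-252,150]]), (proj(m,[[513,-252,150]])-[200,180])*3)
E
```

```text
clock: 13.8
position: [512.2, -248.2, 167.9]
orientation: [-0.001, 0.755, 0.656, -0.0]
force: [-0.4, -0.2, -0.1]
opening: 60.1
P [ 512.2 -248.2  167.9] F [-0.4 -0.2 -0.1] open 60.1 t 13.8 q [ 0.73  0.46 -0.52  1.75  0.26  1.   -0.03]
d cm [-0.37  0.13  0.29] w [-0.001 -0.001  0.006]
[[314.76243188 288.52722898]] [[344.28729565 325.58168693]]
```

View pics/d2.png

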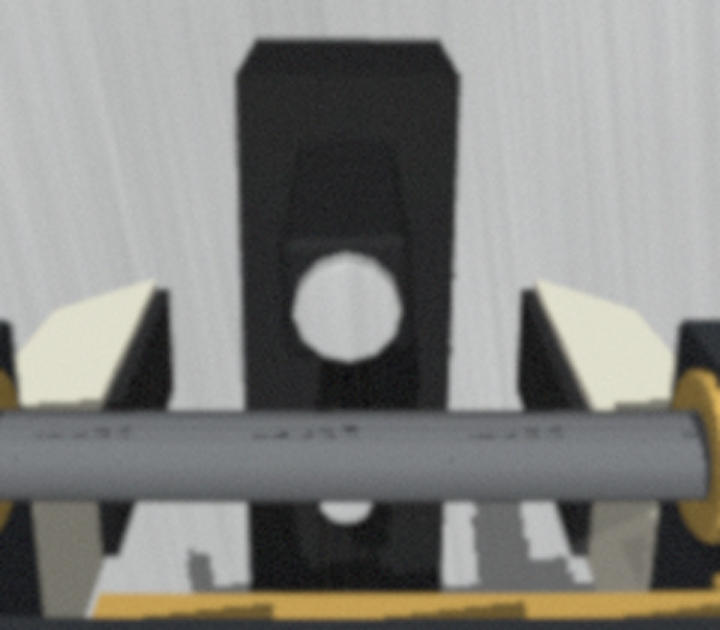

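```bash
python3 -m pendant '[[-0.2,0.05,2,0,0,0,6],[0,0,2,0,0,0,6],[0,0,2,0,0,0,6],[0,0,1,0,0,0,6],[0,0,0,0,0,0,6],[0,0,0,0,0,0,6]]';python3 go.py 512.8 -251 97 -8.4
```

```text
clock: 14.6
position: [515.7, -251.8, 100.9]
orientation: [0.003, 0.756, 0.655, 0.001]
force: [-0.1, -0.2, 0.8]
opening: 60.0
P [ 515.7 -251.8  100.9] F [-0.1 -0.2  0.8] open 60.0 t 14.6 q [ 0.71  0.54 -0.49  1.82  0.32  0.86 -0.08]
d cm [ 0.04 -0.3   0.39] w [0.007 0.002 0.004]
```

```bash
python3 -m pendant '[[0,-0.28,0.25,0.007,0.002,0.004,6],[0,0,0,0,0,0,6],[0,0,0,0,0,0,6]]';python3 go.py 512.8 -251 97 -8.4
```

```text
clock: 14.98
position: [513.5, -251.7, 99.7]
orientation: [0.001, 0.757, 0.653, 0.0]
force: [-0.8, 0.5, 0.6]
opening: 60.0
P [ 513.5 -251.7   99.7] F [-0.8  0.5  0.6] open 60.0 t 14.975 q [ 0.71  0.54 -0.49  1.82  0.32  0.86 -0.08]
d cm [ 0.06 -0.08  0.27] w [ 0.001  0.001 -0.   ]
```

```bash
python3 -m pendant '[[0,-0.05,0,0,0,0,3.4],[0,0,0,0,0,0,2.8],[0,0,0,0,0,0,1.8],[0,0,0,0,0,0,1.8],[0,0,0,0,0,0,1.8],[0,0,0,0,0,0,1.8]]' 40;python3 go.py 512.8 -251 97 -8.4
```

```text
clock: 15.72
position: [513.1, -251.6, 99.8]
orientation: [0.001, 0.757, 0.653, 0.0]
force: [0.0, -0.5, -0.1]
opening: 26.1
P [ 513.1 -251.6   99.8] F [ 0.  -0.5 -0.1] open 26.1 t 15.725 q [ 0.71  0.54 -0.49  1.82  0.32  0.86 -0.08]
d cm [ 0.06 -0.04  0.28] w [ 0.001  0.001 -0.   ]
```

```bash
python3 -m pendant '[[0,0,-1,0,0,0,1.8],[0,0,-1.5,0,0,0,1.8],[0,0,-2,0,0,0,1.8],[0,0,-2,0,0,0,1.8]]';python3 go.py 512.8 -251 97 -8.4;python3 -m pendant '[[0,0,-3,0,0,0,1.8],[0,0,-3,0,0,0,1.8],[0,0,0,0,0,0,1.8]]'
python3 - <<'E'
from h import *
P,R,_=pose();print(P.round(1))
p,d=cams.capture("scene");crop(p,90,170,360,390,2.9,"pics/e1.png")
E
```

```text
clock: 16.23
position: [512.4, -251.2, 168.1]
orientation: [-0.0, 0.757, 0.654, -0.0]
force: [-0.4, 0.3, -0.8]
opening: 25.7
P [ 512.4 -251.2  168.1] F [-0.4  0.3 -0.8] open 25.7 t 16.225 q [ 0.74  0.46 -0.52  1.75  0.26  1.   -0.03]
d cm [0.02 0.04 7.11] w [-0. -0.  0.]
clock: 16.6
position: [513.7, -251.1, 235.1]
orientation: [0.002, 0.757, 0.654, 0.001]
force: [-0.1, 0.4, -1.0]
opening: 25.6
[ 513.7 -251.1  235.1]
```

View pics/e1.png

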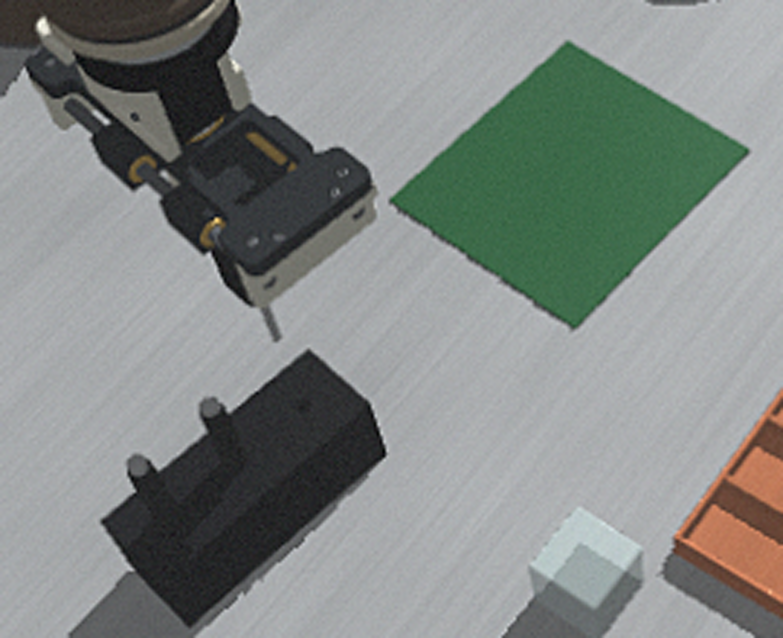

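```bash
python3 -m pendant '[[2,0,-1,0,0,-0.15,1.8],[4,0,0,0,0,0,1.8],[4,0.2,0,0,0,0,1.8],[4,0.3,0,0,0,0,1.8],[4,0.3,0,0,0,0,1.8],[3,0.3,0,0,0,0,1.8],[2,0,0,0,0,0,1.8],[0,0,0,0,0,0,1.8]]';python3 go.py 575 26 240 0
```

```text
clock: 17.65
position: [520.6, -14.9, 238.5]
orientation: [-0.003, 0.704, 0.71, -0.002]
force: [0.5, -1.4, 0.2]
opening: 25.3
P [520.6 -14.9 238.5] F [ 0.5 -1.4  0.2] open 25.3 t 17.65 q [ 0.44  0.34 -0.66  1.76  0.23  1.13 -0.29]
d cm [ 4.05  5.48 -0.18] w [-0.007 -0.     0.008]
```

```bash
python3 -m pendant '[[2,2,0,0,0,0,1.8],[2,2.4,0,0,0,0,1.8],[0,1,0,0,0,0,1.8],[0,0,0,0.08,0,0,1.8],[0,0,0,0.1,0,0,1.8],[0,0,0,0.1,0,0,1.8],[0,0,0,0.1,0,0,1.8],[0,0,0,0,0,0,1.8]]'
cat > tl.py <<'E'
from h import *
P,R,s=pose();z=R.apply([0,0,1]);print("P",P.round(1),"z",z.round(3),"tilt",np.degrees(np.arccos(-z[2])).round(1),"tip",(P+91.8*z).round(1),"q",s["joint_positions"].round(2),"open",round(s["opening"],1),"t",s["clock"],"F",s["force"].round(1),"dq",abs(s["dq"]).max().round(3))
E
python3 tl.py
```

```text
clock: 18.65
position: [573.3, 11.3, 234.0]
orientation: [-0.14, 0.694, 0.691, -0.145]
force: [1.3, 0.5, -0.8]
opening: 25.7
P [573.3  11.3 234. ] z [-0.395 -0.006 -0.919] tilt 23.3 tip [537.1  10.7 149.7] q [ 0.23  0.68 -0.59  1.3   0.24  1.66 -0.35] open 25.7 t 18.65 F [ 1.3  0.5 -0.8] dq 0.038
```

```bash
python3 -m pendant '[[1.5,-2,2,0,0,0,1.8],[0,-1,2.5,0.08,0,0,1.8],[0,0,2,0.1,0,0,1.8],[0,0,0,0,0,0,1.8]]'; python3 tl.py
```

```text
clock: 19.15
position: [517.1, 22.4, 186.5]
orientation: [-0.2, 0.681, 0.674, -0.204]
force: [0.0, -0.4, -0.5]
opening: 25.8
P [517.1  22.4 186.5] z [-0.548 -0.003 -0.836] tilt 33.2 tip [466.8  22.1 109.7] q [ 0.22  0.75 -0.58  1.38  0.2   1.68 -0.39] open 25.8 t 19.15 F [ 0.  -0.4 -0.5] dq 0.076
```

```bash
python3 -m pendant '[[0,2,-1.2,0.1,0,0,1.8],[0,2,-1.4,0.1,0,0,1.8],[0,0,0,0,0,0,1.8],[0,0,0,0,0,0,1.8]]'; python3 tl.py
```

```text
clock: 19.65
position: [566.5, 20.3, 188.5]
orientation: [-0.264, 0.66, 0.651, -0.266]
force: [-0.2, 0.4, 0.3]
opening: 26.0
P [566.5  20.3 188.5] z [-0.694  0.002 -0.72 ] tilt 44.0 tip [502.8  20.5 122.4] q [ 0.14  0.94 -0.52  1.07  0.19  1.96 -0.36] open 26.0 t 19.65 F [-0.2  0.4  0.3] dq 0.012
```

```bash
python3 -m pendant '[[0,0.5,1,0,0,0,1.8],[0,0.4,0.7,0,0,0,1.8],[0,0,0,0,0,0,1.8],[0,0,0,0,0,0,1.8],[0,0,0,0,0,0,1.8]]'; python3 tl.py
python3 - <<'E'
from h import *
p,d=cams.capture("scene");cv2.imwrite("pics/f1.png",p);crop(p,180,90,400,300,2.8,"pics/f1c.png")
ms=cams.camera_model("scene");P,R,s=pose();print(((proj(ms,[P+91.8*R.apply([0,0,1]),P+34.8*R.apply([0,0,1])])-[180,90])*2.8).round())
p,d=cams.capture("top");crop(p,230,230,390,350,5,"pics/f1t.png")
mt=cams.camera_model("top");print(((proj(mt,[P+91.8*R.apply([0,0,1])])-[230,230])*5).round())
E
```

```text
clock: 20.27
position: [560.2, 19.6, 172.7]
orientation: [-0.261, 0.661, 0.652, -0.263]
force: [0.7, 0.1, -0.7]
opening: 25.9
P [560.2  19.6 172.7] z [-0.688  0.001 -0.725] tilt 43.5 tip [497.   19.7 106.1] q [ 0.15  0.94 -0.53  1.11  0.19  1.92 -0.36] open 25.9 t 20.275 F [ 0.7  0.1 -0.7] dq 0.004
[[269. 296.]
 [310. 279.]]
[[370. 366.]]
```

View pics/f1c.png

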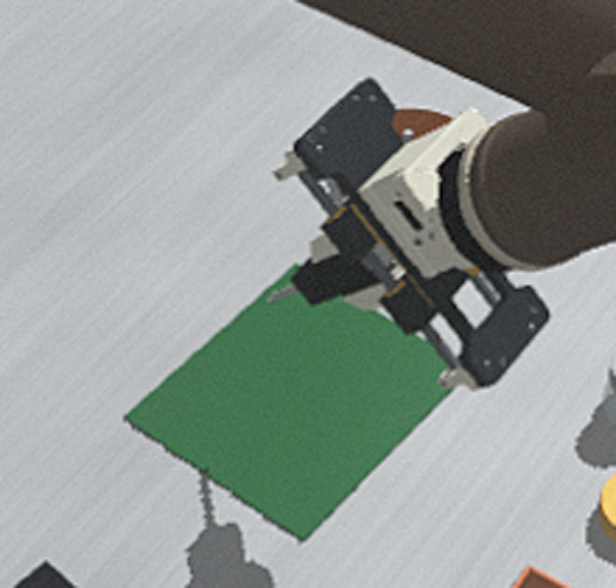

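View pics/f1t.png

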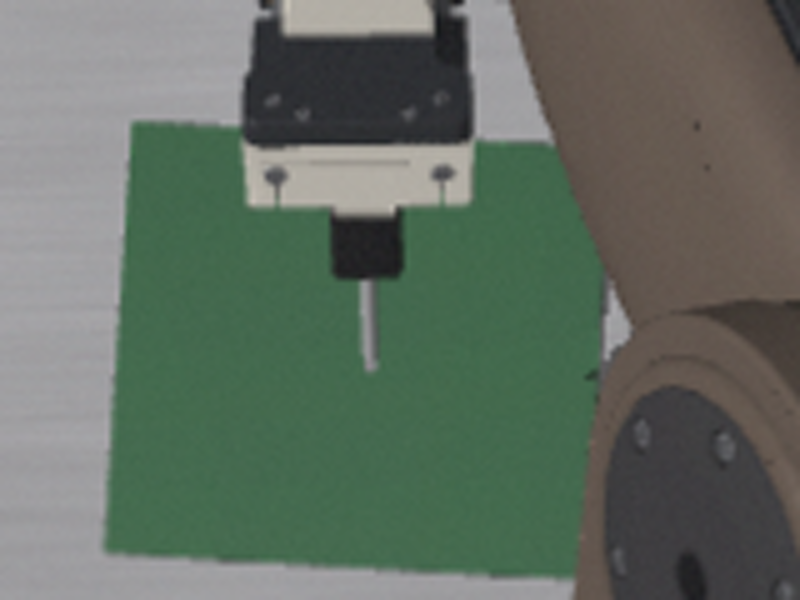

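View pics/f1.png

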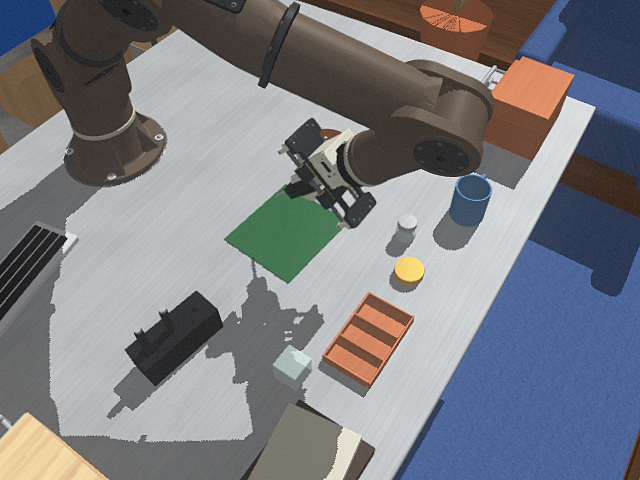

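```bash
python3 - <<'E'
from h import *
p,d=cams.capture("top");crop(p,130,140,330,380,2.4,"pics/g.png")
E
python3 -m pendant '[[0,0,0,0,0,0,1.8],[0,0,0,0,0,0,1.8]]'; python3 tl.py
```

```text
clock: 20.68
position: [560.3, 19.8, 172.4]
orientation: [-0.261, 0.661, 0.652, -0.263]
force: [-0.1, 0.1, -0.5]
opening: 25.8
P [560.3  19.8 172.4] z [-0.689  0.001 -0.725] tilt 43.5 tip [497.1  19.9 105.9] q [ 0.15  0.94 -0.53  1.11  0.19  1.92 -0.36] open 25.8 t 20.675 F [-0.1  0.1 -0.5] dq 0.002
```

View pics/g.png

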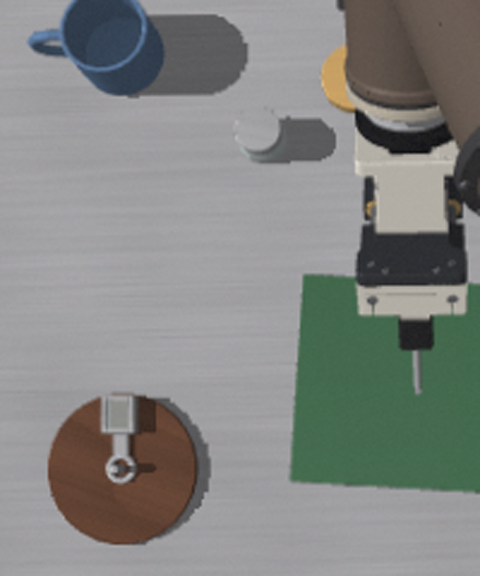

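The loupe lies on the rest with the pin through its eye at (120,467). The driver is held over the mat with its tip at (418,392).

```bash
python3 -c "
from plant import workorder;print(workorder.job_done())"; python3 tl.py
```

```text
the job is handed in; nothing more can be done
None
the job is handed in; nothing more can be done
```

The job is done and handed in at about 20.7 s of the 58 s allowed.

- **Loupe:** I lifted it off the mat, lowered its eye over the rest's pin and let go. The last top picture shows it lying flat on the walnut disc with the pin through the eye.
- **Stout screwdriver:** I drew it straight up out of the stand and it is held still over the mat in the gripper (40 N grip, opening 25.8 mm). The blade is 43.5° off vertical. The tip is at about (497, 20, 106) mm, near the mat's centre and about 10 cm above it. The tip in the top picture was about 4 enlarged pixels (under 1 mm) from where the arm pose puts it, so it had not slipped.
- **Other things:** The two slim screwdrivers, cube, jar and puck look unmoved in the last pictures. Every force reading I took stayed under about 3 N.

**Disagreements and limits:**
- The wrist camera put points up to about 3–5 mm from the other two cameras along the tool's x axis. I settled the pin fit from the eye's and pin's shadows, and by seeing the pin through the eye.
- Joint 6 ends at 1.92 rad, close to its 2.0 limit but inside it.
- No state could be read after the hand-in.

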